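# Spin the plate turntable and park its peg

## Task

Check that the plate turntable runs free and then park it: with a fingertip against its peg, flick the disc anticlockwise (seen from above) so that the peg sweeps past the landing plate and goes on for a whole further turn with nothing touching it. When the peg comes round to the plate again, then or on a later pass, brake the disc with a fingertip so that the peg stops opposite the plate; it must not come to rest anywhere else after that first pass, so no stopping short and nudging. Finish while still holding the disc there with the fingertip pressed on it, and leave the other things on the bench alone.

Things in the scene. Friction and masses are not known exactly. Their poses are not given: they have to be found in the camera images.
- turntable (a joint): turning angle of the turntable disc, rad, growing anticlockwise from above, counted on over whole turns without wrapping; 0, 6.283, 12.566... = peg squarely at the landing plate. Starts at rest between -5.2 and -1.6. The bearing is very free: flicked to 2 rad/s it coasts for several turns, losing some 0.3 to 0.8 rad/s a turn. A fingertip pressed lightly on its top stops it almost at once.
- axle (a point): centre of the disc, at the level of its flat top, 72 mm above the table. The disc is aluminium, 220 mm across, 10 mm thick, about 1 kg, on an upright axle. A steel hub nut 32 mm across rises 14 mm above the top here. Between the nut and the peg's circle (radius 16 to 87 mm) the top is flat and bare.
- peg_top (a point): top of the finger peg, the only peg on the disc: an upright round black plastic pin, 20 mm across, 26 mm tall above the flat top, its centre 97 mm from the axle; it turns with the disc (angle from axle = angle of the landing plate + joint value).
- landing (a point): middle of the landing plate: a white tongue on an arm of the fixed foot, 44 mm wide along the rim, reaching from 118 to 150 mm from the axle, its top level with the disc's top; its direction from the axle is where the peg must stop. The foot is fixed to the table.
- green_rack: bystander, to be left alone: green tube rack with 4 x 3 holes, 146 x 112 mm, 60 high, to the left of the turntable; origin under its centre
- tube: bystander, to be left alone: capped clear sample tube standing upright, 33 mm across, 85 high, beside the turntable; origin under its centre
- tube2: bystander, to be left alone: a second, equal sample tube beside the turntable; origin under its centre
- dish: bystander, to be left alone: closed clear culture dish, 92 mm across, 13 high, beside the turntable; origin under its centre
- microtube_rack: bystander, to be left alone: flat red rack of microtubes, 90 x 130 mm, 30 high, to the right of the turntable; origin under its centre
- marker: bystander, to be left alone: marker pen lying flat, 135 mm long, 17 mm thick, beside the turntable; origin under its centre

How it is judged:
On the way, in this order (a step that is already met when the one before it is completed fails the run):
1. flicked: the peg has passed the landing plate and the disc spins on with nothing touching it (value of joint turntable between 0.6 and 5.6 rad and velocity of joint turntable above 0.3 rad/s and contact force between anything else and turntable below 0.05 N), for 0.5 s.
2. on a later pass a fingertip brakes the disc with the peg opposite the landing plate ((value of joint turntable between 6.0832 and 6.4832 rad or value of joint turntable between 12.3664 and 12.7664 rad or value of joint turntable between 18.6496 and 19.0496 rad or value of joint turntable between 24.9327 and 25.3327 rad or value of joint turntable between 31.2159 and 31.6159 rad or value of joint turntable between 37.4991 and 37.8991 rad or value of joint turntable between 43.7823 and 44.1823 rad or value of joint turntable between 50.0655 and 50.4655 rad or value of joint turntable between 56.3487 and 56.7487 rad or value of joint turntable between 62.6318 and 63.0318 rad) and velocity of joint turntable between -0.05 and 0.05 rad/s and contact force between the fingers and turntable above 0.5 N), for 0.3 s.
At the end, for the whole second after the job is handed in: the disc stands still (under 0.05 rad/s), after at least one whole free turn, with the peg within 0.2 rad (19 mm) of the middle of the landing plate, and a fingertip still presses on it with at least 0.5 N; the bystanders are within 30 mm of their places (all of step 2 and distance of each of green_rack, tube, tube2, dish, microtube_rack, marker from where it was at the start of the episode below 0.03 m); the arm keeps its last pose, push and grip.
It fails at once if the disc is touched during the free turn (from 0.6 rad past the landing plate until 0.7 rad before it comes round again) (value of joint turntable between 0.6 and 5.58 rad and contact force between anything else and turntable above 0.1 N).
It fails at once if after its first pass the disc comes to rest with the peg away from the landing plate (value of joint turntable above 0.25 rad and velocity of joint turntable between -0.02 and 0.02 rad/s and not (value of joint turntable between 6.0832 and 6.4832 rad or value of joint turntable between 12.3664 and 12.7664 rad or value of joint turntable between 18.6496 and 19.0496 rad or value of joint turntable between 24.9327 and 25.3327 rad or value of joint turntable between 31.2159 and 31.6159 rad or value of joint turntable between 37.4991 and 37.8991 rad or value of joint turntable between 43.7823 and 44.1823 rad or value of joint turntable between 50.0655 and 50.4655 rad or value of joint turntable between 56.3487 and 56.7487 rad or value of joint turntable between 62.6318 and 63.0318 rad)).
It fails at once if the disc is spun clockwise (value of joint turntable below -5.7 rad or velocity of joint turntable below -0.8 rad/s).
It fails at once if a bystander is moved, lifted or tipped (distance of any of green_rack, tube, tube2, dish, microtube_rack, marker from where it was at the start of the episode above 0.03 m or angle between any of green_rack, tube, tube2, dish, microtube_rack's own z axis and vertical above 0.4 rad).
It also fails if it takes over 51 s, if anything falls off the work surface, if the arm or the gripper's body presses on something with over 40 N, if the wrist force passes 120 N, or if a joint passes its speed limit or range.

## Robot

A 6-joint arm with a two-finger parallel gripper is mounted at the origin on the work surface. World frame = base frame: x ahead of the robot, y to its left, z up, the work surface at z = 0. Lengths are in m, angles in rad, forces in N, time in s.
With the tool pointing down it reaches from about 0.325 to 0.9 m from the base axis. Payload 6.1 kg.
Tool frame: the origin (TCP) lies midway between the tips of the shut fingers; the grasp point (between the pads) lies 19 mm behind it; z points along the fingers, y is the line along which they close (so a half turn about z gives the same grasp; the last joint's range is limited). The gripper opens to 85 mm and grips with 20 to 120 N. Pads are 22 mm wide; open, the fingers measure 114 mm over their backs; the gripper's body (76 mm by 85 mm) begins 54 mm behind the grasp point. The pads swing forward as they close: fully open they stand 13 mm farther back than shut.
Start: joints at [1.129, 0.22, 1.526, -0, 1.395, -0.126], TCP at [0.194, 0.594, 0.231] pointing down, gripper open.
Joint ranges: [-2.98, 2.98], [-0.91, 2.08], [0.09, 2.57], [-1.24, 4.39], [0.2, 2.65], [-2.68, 2.68]. Speed limits (rad/s): [2.57, 2.57, 3.01, 3.14, 3.14, 3.14].

## Interface

Orientations are given as [roll, pitch, yaw] about the fixed x, y, z axes, in that order (R = Rz(yaw) Ry(pitch) Rx(roll)).
In Python, from plant import movep, move_l, set_joints, gripper_to, hold, inverse_kinematics, observe, get_image, get_calibration, Unreachable, job_done gives the robot as it stands. Calls block until the motion is done:
- movep(position, orientation): joint-space move of the TCP to a pose.
- move_l(position, feed=0.15, rotation=None, max_force=None): straight line of the TCP; rotation=None keeps the orientation; feed is the mean speed in m/s. With max_force (N) it stops when the force on the tool has changed by that much, and returns True; else False.
- set_joints(angles): joint-space move.
- gripper_to(opening, f_grip=None): finger opening in m; f_grip is the grip in N (None keeps the last); returns when the fingers have stopped.
- hold(seconds).
- inverse_kinematics(position, orientation): joint angles nearest the present ones, or None.
- observe(): the state.
- get_image(name): name is "scene" or "top"; returns (picture, depth): 384x512x3 uint8, red, green, blue; 384x512 float32, m along the optical axis (not along the pixel's ray), 0 where there is no reading.
- get_calibration(name): a dict with "intrinsics" (3x3 intrinsics, pixels), "world_from_camera" (4x4, takes a point from camera to world coordinates). Camera axes: x right, y down, z forward; pixel columns grow to the right and rows downward; lengths in m; the calibration is good to about 2 mm. A picture is of the moment at which its call begins. get_calibration takes no time and is no camera call.
A pose or a line that the arm cannot do raises Unreachable and nothing moves.
- job_done(): hands the job in; it is judged then, once.
The state is a dict: "time_s": time; "q": joint angles; "joint_velocities": joint speeds; "joint_torque": joint torques, N m; "eef_pos": TCP position; "tcp_rot": TCP orientation; "ft_force": force on the tool from outside, world axes, zero at the start; "torque": the same for the moment, N m; "opening": finger opening in m; "grasp_force": force on a finger pad.
Only numpy, scipy, OpenCV 4.12 (cv2) and the standard library are available. Lean on these libraries where they do the work, as an engineer would, in place of code of your own. Each camera call takes 0.05 s, during which the arm holds its last target. There are 200 camera calls.

## Working session

There is one attempt and no reset: what is moved stays moved. The work goes in short steps, each a Python script; the robot and the scene stay as the last script left them, time stands still between calls to the robot, and variables do not carry over. Pictures are saved under pics/ and viewed, at most 10 in all, crops included, and the job is handed in when it is done.

```bash
ls; mkdir -p pics; python3 - <<'E'
from plant import *
import cv2,numpy as np
for n in("top","scene"):
    p,d=get_image(n); cv2.imwrite(f"pics/{n}0.png",cv2.cvtColor(p,cv2.COLOR_RGB2BGR)); np.save(f"{n}0.npy",d)
    c=get_calibration(n); print(n,np.round(c["intrinsics"],1).tolist(),np.round(c["world_from_camera"],3).tolist())
print(observe())
E
```

```text
pics
top [[416.9, 0.0, 254.6], [0.0, 416.9, 182.9], [0.0, 0.0, 1.0]] [[0.0, -0.981, 0.194, 0.394], [-1.0, 0.0, 0.002, 0.011], [-0.002, -0.194, -0.981, 1.12], [0.0, 0.0, 0.0, 1.0]]
scene [[377.0, 0.0, 258.2], [0.0, 377.0, 195.3], [0.0, 0.0, 1.0]] [[0.154, 0.69, -0.707, 1.29], [0.988, -0.119, 0.099, -0.111], [-0.016, -0.714, -0.7, 0.764], [0.0, 0.0, 0.0, 1.0]]
{'time_s': 0.1, 'q': array([ 1.12885877e+00,  2.21163259e-01,  1.52752143e+00, -2.10774330e-06,
        1.39470004e+00, -1.26098644e-01]), 'joint_velocities': array([ 0.00218962, -0.00153302, -0.0023845 ,  0.00034834, -0.00060666,
       -0.00088003]), 'joint_torque': array([ 7.92585956e-05, -4.98238850e+01, -3.90548050e+01, -2.58936552e-04,
        5.68261647e-03, -1.46474235e-05]), 'eef_pos': array([0.19389727, 0.59357674, 0.23028564]), 'tcp_rot': array([-3.13981455e+00, -2.23321194e-04,  2.82575391e+00]), 'ft_force': array([ 0.20113391,  0.44950615, -0.23190919]), 'torque': array([-0.03474794,  0.017916  , -0.00981199]), 'grasp_force': 0.0, 'opening': 0.08568061125973585}
```

View pics/top0.png

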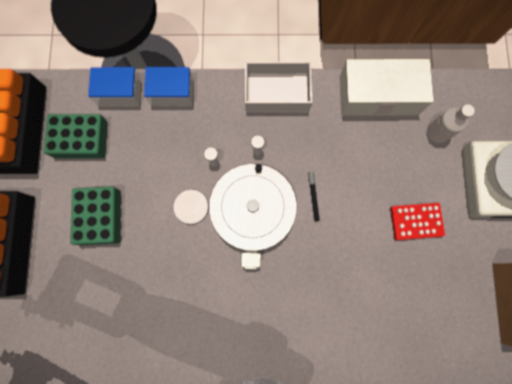

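View pics/scene0.png

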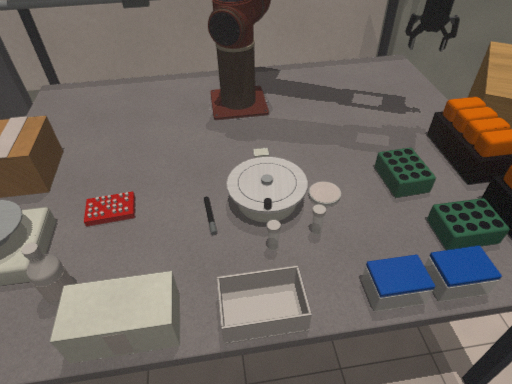

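The top view shows the disc centred near (253,206), with the peg at about (258,168) on the far side. The landing plate is at (251,261), tubes at (211,155) and (258,143), the dish at (190,207) and the marker at (314,197). The scene view agrees: peg at (268,204), plate at (261,152). Next I'll measure these by ray casting.

```bash
cat > h.py <<'E'
from plant import *
import cv2,numpy as np
CAL={n:get_calibration(n) for n in("top","scene")}
def ray(n,u,v,z):
    c=CAL[n];K=c["intrinsics"];T=np.array(c["world_from_camera"])
    d=T[:3,:3]@np.linalg.solve(K,[u,v,1.]);o=T[:3,3]
    return o+d*(z-o[2])/d[2]
def rectify(n,img,c,z,r=.2,s=1000):
    """image of horizontal plane z about c; col = -y, row = -x ; s px per m"""
    c4=[(c[0]+r,c[1]+r),(c[0]+r,c[1]-r),(c[0]-r,c[1]-r),(c[0]-r,c[1]+r)]
    k=CAL[n];K=np.array(k["intrinsics"]);W=np.linalg.inv(k["world_from_camera"])
    src=[]
    for x,y in c4:
        p=K@(W@[x,y,z,1])[:3];src.append(p[:2]/p[2])
    N=int(2*r*s);dst=np.float32([[0,0],[N,0],[N,N],[0,N]])
    return cv2.warpPerspective(img,cv2.getPerspectiveTransform(np.float32(src),dst),(N,N))
E
python3 - <<'E'
from h import *
rgb=cv2.cvtColor(cv2.imread("pics/top0.png"),cv2.COLOR_BGR2RGB)
def blobs(m,lo=10):
    n,l,s,c=cv2.connectedComponentsWithStats(m.astype(np.uint8));return [(s[i],c[i],l==i) for i in range(1,n) if s[i][4]>=lo]
for n,box in(("top",(180,130,340,280)),("scene",(200,130,350,260))):
    im=cv2.imread(f"pics/{n}0.png").astype(int);d=np.load(n+"0.npy")
    v,u=np.mgrid[:384,:512];K=CAL[n]["intrinsics"];T=np.array(CAL[n]["world_from_camera"])
    P=np.stack([(u-K[0,2])/K[0,0]*d,(v-K[1,2])/K[1,1]*d,d],-1)@T[:3,:3].T+T[:3,3]
    inb=(u>box[0])&(u<box[2])&(v>box[1])&(v<box[3])
    z=P[...,2]
    top=inb&(abs(z-.072)<.006)&(im.min(2)>130)
    for s,c,m in blobs(top,60): 
        cnt=max(cv2.findContours(m.astype(np.uint8),0,2)[0],key=len)
        e=cv2.fitEllipse(cnt);hull=np.array([ray(n,*q[0],.072) for q in cnt])[:,:2]
        A=np.c_[2*hull,np.ones(len(hull))];x=np.linalg.lstsq(A,(hull**2).sum(1),rcond=None)[0]
        print(n,"disc-level blob",s.tolist(),"c",np.round(ray(n,*c,.072),4),"circle",np.round(x[:2],4),np.sqrt(x[2]+x[:2]@x[:2]).round(4),"medZ",np.median(z[m]).round(4))
    dark=inb&(im.max(2)<70)
    for s,c,m in blobs(dark): print(n,"dark",s.tolist(),c.round(1),"z",np.round(np.percentile(z[m],[10,50,90]),3),"xy@.098",np.round(ray(n,*c,.098),4),"xy@.085",np.round(ray(n,*c,.085),4))
    tub=inb&(z>.075)&(z<.1)&(im.min(2)>130)
    for s,c,m in blobs(tub,8): print(n,"high",s.tolist(),c.round(1),np.round(np.median(P[m],0),4))
E
python3 -c "
import cv2
from h import *
im=cv2.imread('pics/top0.png')
r=cv2.resize(im[130:285,165:345],None,fx=4,fy=3.8,interpolation=cv2.INTER_CUBIC)[:600,:800];cv2.imwrite('pics/c.png',r)"
```

```text
top disc-level blob [210, 164, 86, 86, 5607] c [0.5387 0.0192 0.072 ] circle [0.5404 0.0193] 0.1074 medZ 0.0724
top disc-level blob [242, 253, 18, 15, 258] c [0.4069 0.0233 0.072 ] circle [0.4103 0.0228] 0.0249 medZ 0.0719
top dark [256, 165, 5, 7, 30] [258.2 167.9] z [0.093 0.098 0.1  ] xy@.098 [0.634  0.0042 0.098 ] xy@.085 [0.637  0.0041 0.085 ]
top dark [310, 185, 9, 36, 155] [314.2 202.2] z [0.013 0.015 0.018] xy@.098 [ 0.5467 -0.1342  0.098 ] xy@.085 [ 0.5487 -0.1361  0.085 ]
top high [251, 135, 13, 13, 126] [257.1 141.3] [0.7084 0.0071 0.0848]
top high [204, 147, 13, 14, 135] [210.3 153.5] [0.6753 0.1275 0.0852]
top high [246, 199, 14, 17, 136] [252.3 205.3] [0.5415 0.0197 0.0857]
top high [270, 210, 6, 7, 9] [272.7 213. ] [ 0.5227 -0.033   0.0753]
top high [265, 217, 4, 7, 8] [266.4 219.9] [ 0.5063 -0.0153  0.0756]
scene disc-level blob [253, 148, 16, 8, 101] c [0.4086 0.0234 0.072 ] circle [0.409  0.0232] 0.0211 medZ 0.0712
scene disc-level blob [227, 157, 81, 54, 3211] c [0.5485 0.0176 0.072 ] circle [0.5398 0.0191] 0.1054 medZ 0.0718
scene dark [204, 197, 10, 27, 134] [208
[... 294 characters left out ...]
 0.093 0.098] xy@.098 [6.491e-01 6.000e-04 9.800e-02] xy@.085 [0.6365 0.0028 0.085 ]
scene dark [285, 204, 18, 18, 82] [294.  212.9] z [-0.002 -0.     0.002] xy@.098 [0.6917 0.0589 0.098 ] xy@.085 [0.6801 0.0622 0.085 ]
scene dark [280, 220, 5, 4, 13] [282.1 221.2] z [-0.003 -0.001  0.001] xy@.098 [0.7131 0.0254 0.098 ] xy@.085 [0.7019 0.0281 0.085 ]
scene dark [211, 232, 6, 3, 11] [213.4 232.7] z [0.005 0.009 0.013] xy@.098 [ 0.7211 -0.1369  0.098 ] xy@.085 [ 0.71   -0.1374  0.085 ]
scene high [262, 174, 11, 8, 62] [266.8 177.7] [0.5415 0.0187 0.0857]
scene high [313, 205, 13, 9, 93] [319.  208.8] [0.6773 0.1259 0.0845]
scene high [267, 220, 14, 10, 106] [273.3 224.5] [0.7084 0.0055 0.0844]
```

View pics/c.png

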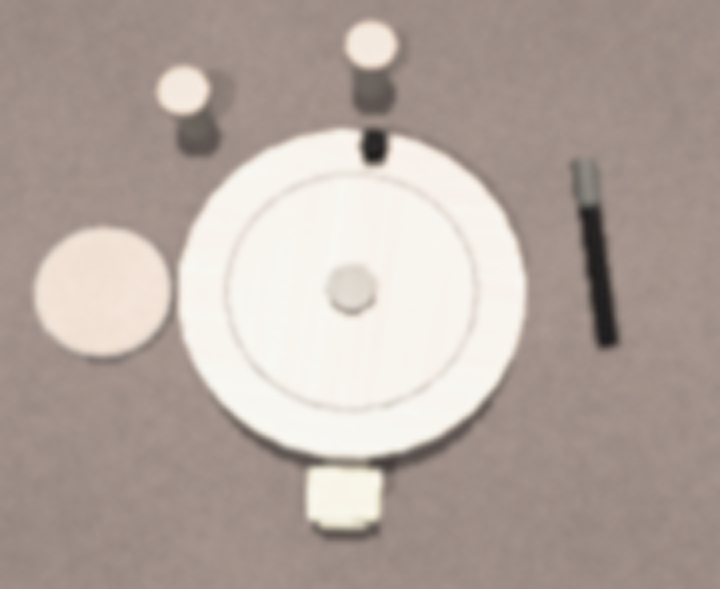

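Axle (0.541, 0.019), peg radius 96 mm and plate radius 133 mm all match the given sizes, so the joint starts at about -3.27. Next I'll do a light press at the braking spot, before the flick, to get the contact height and timing, and move to the start of the flick.

```bash
cat >> h.py <<'E'
AX=np.array([.541,.0193]);LAND=3.112
BR=[.541-.052,.0193]      # braking spot
def peg(n="scene"):
    """joint angle of the peg in (-pi,pi], number of pixels"""
    t=observe()["time_s"]
    im,d=get_image(n);im=im.astype(int)
    v,u=np.nonzero((im.max(2)<75)&(d>0));z=d[v,u]
    K=CAL[n]["intrinsics"];T=np.array(CAL[n]["world_from_camera"])
    P=np.stack([(u-K[0,2])/K[0,0]*z,(v-K[1,2])/K[1,1]*z,z],-1)@T[:3,:3].T+T[:3,3]
    w=P[:,:2]-AX;r=np.hypot(*w.T)
    m=(P[:,2]>.08)&(P[:,2]<.104)&(r>.078)&(r<.116)
    if m.sum()<8:return t,None,int(m.sum())
    c=w[m].mean(0)
    if n=="scene":  # visible side faces the camera: shift back half a radius
        b=T[:2,3]-AX-c;c=c-.005*b/np.hypot(*b)
    return t,float((np.arctan2(c[1],c[0])-LAND+np.pi)%(2*np.pi)-np.pi),int(m.sum())
E
python3 - <<'E'
from h import *
gripper_to(0,30)
o0=observe()["tcp_rot"]
yaw=min((0,np.pi),key=lambda y:abs(inverse_kinematics([*BR,.16],[np.pi,0,y])[5]))
R=[np.pi,0,yaw];print("yaw",yaw)
movep([*BR,.13],R)
move_l([*BR,.082],.1)
t0=observe();print("hover",t0["time_s"],t0["eef_pos"].round(4),t0["ft_force"].round(2))
print(peg(),peg("top"))
t=observe()["time_s"]
print(move_l([*BR,.066],.08,max_force=4))
s=observe();print("press dt",s["time_s"]-t,s["eef_pos"].round(4),s["ft_force"].round(2))
hold(.5);s=observe();print(s["eef_pos"].round(4),s["ft_force"].round(2))
t=s["time_s"];move_l([*BR,.13],.15);print("lift dt",observe()["time_s"]-t)
print(peg(),peg("top"))
movep([.635,-.048,.13],R);move_l([.635,-.048,.081],.1)
s=observe();print(s["time_s"],s["eef_pos"].round(4),s["tcp_rot"].round(3),peg())
im,_=get_image("scene");cv2.imwrite("pics/start.png",cv2.resize(cv2.cvtColor(im,cv2.COLOR_RGB2BGR)[60:280,170:390],None,fx=2.5,fy=2.5))
E
```

```text
yaw 0
hover 3.8333 [0.4892 0.0194 0.0822] [0.23 0.35 0.83]
(3.8333, 3.0007572116238697, 65) (3.8833, 3.0101992144725056, 30)
True
press dt 0.2333999999999996 [0.4917 0.0189 0.072 ] [-0.45  0.18  6.75]
[0.4917 0.019  0.072 ] [-0.    0.07  5.91]
lift dt 0.5416000000000007
(5.2083, 3.0040992503732245, 63) (5.2583, 3.012139376217984, 31)
6.6333 [ 0.635  -0.0479  0.0811] [ 3.142 -0.     0.   ] (6.6333, 2.9698676609363437, 67)
```

View pics/start.png

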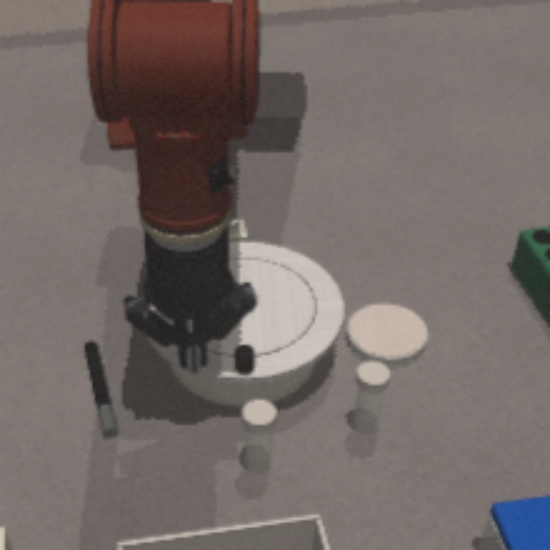

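The press test works: contact at z = 0.072, and about 6 N held steadily. The picture shows the finger just behind the peg (about (243,358) in the crop), clear of the tubes. Now I'll run the flick, track and brake in one go.

```bash
cat > run.py <<'E'
from h import *
R=[np.pi,0,0];D=[];LAT=.15;T2=2*np.pi
now=lambda:observe()["time_s"]
def add(guess,n="scene"):
    t,a,_=peg(n)
    if a is not None:D.append((t,a+T2*round((guess(t)-a)/T2)))
def fit(span=3.):
    d=np.array([x for x in D if x[0]>D[-1][0]-span]);deg=2 if len(d)>9 and np.ptp(d[:,0])>.8 else 1
    return np.poly1d(np.polyfit(d[:,0]-D[-1][0],d[:,1],deg)),D[-1][0]
t0=now();move_l([.635,.062,.081],.13);print("stroke",now()-t0)
for n in("scene","top","scene","top"):add(lambda t:-2.,n)
print(np.round(D,3).tolist())
f,tr=fit();w=f.deriv()(0);a0=D[-1][1];print("w0",w)
g=lambda t:a0+.9*w*(t-tr)
move_l([.635,.062,.125],.3);add(g)
movep([*BR,.125],R);add(g)
move_l([*BR,.082],.1);print("hover at",now())
D[:]=D[-1:] if D[-1][0]>now()-.7 else D
while True:
    if len(D)>=8:
        f,tr=fit()
        k=max(1,int(np.ceil((f(now()-tr)+.05)/T2)))
        r=[x.real for x in (f-T2*k).r if abs(x.imag)<1e-9 and x.real>-.01]
        if r:
            ta=tr+min(r);w=f.deriv()(min(r));left=ta-LAT-now()
            if left<.11 and w<1.7 and left>-.05:break
        add(lambda t:f(t-tr))
    else:add(g)
    hold(.05)
    if now()>46:break
hold(max(left,.001))
tc=now();st=move_l([*BR,.066],.08,max_force=4)
s=observe();print("k",k,"w",w,"arrive",ta,"cmd",tc,"end",s["time_s"],st,s["ft_force"].round(2),s["eef_pos"].round(4))
hold(.5);s=observe();print(s["time_s"],s["ft_force"].round(2),peg(),peg("top"))
print(np.round(D,2).tolist())
im,_=get_image("scene");im2,_=get_image("top")
cv2.imwrite("pics/end.png",cv2.cvtColor(np.hstack([cv2.resize(x,None,fx=2,fy=2) for x in(im[100:270,160:350],im2[120:290,160:350])]),cv2.COLOR_RGB2BGR))
E
python3 run.py
```

```text
stroke 1.0
[[7.733, -2.717], [7.833, -2.72]]
w0 -0.0367416438106998
hover at 9.575
k 3 w 1.2928790141800486 arrive 21.149213293699255 cmd 21.0 end 21.2333 True [-2.41 -0.26 11.47] [0.4914 0.0187 0.072 ]
21.7333 [-1.51 -0.35  7.41] (21.7333, None, 5) (21.7833, -0.021983674303251544, 37)
[[8.94, -4.27], [9.57, -2.63], [9.68, -2.38], [9.78, -2.13], [9.88, -1.87], [9.98, -1.61], [10.07, -1.36], [10.18, -1.12], [10.28, -0.87], [10.38, -0.62], [10.48, -0.38], [10.78, 0.37], [10.88, 0.59], [10.98, 0.82], [11.08, 1.06], [11.18, 1.29], [11.28, 1.52], [11.38, 1.76], [11.48, 1.99], [11.58, 2.21], [11.68, 2.42], [11.78, 2.66], [11.88, 2.87], [11.98, 3.1], [12.08, 3.32], [12.18, 3.54], [12.28, 3.75], [12.38, 3.98], [12.48, 4.19], [12.58, 4.42], [12.68, 4.63], [12.78, 4.84], [12.88, 5.06], [12.98, 5.28], [13.08, 5.49], [13.18, 5.69], [13.28, 5.9], [13.58, 6.53], [13.68, 6.73], [13.78, 6.92], [13.88, 7.12], [13.98, 7.32], [14.08, 7.52], [14.18, 7.72], [14.28, 7.91], [14.38, 8.1], [14.48, 8.28], [14.58, 8.48], [14.68, 8.66], [14.78, 8.86], [14.88, 9.04], [14.98, 9.23], [15.08, 9.41], [15.18, 9.6], [
[... 168 characters left out ...]
], [16.38, 11.76], [16.48, 11.93], [16.58, 12.09], [16.68, 12.24], [16.98, 12.78], [17.08, 12.94], [17.18, 13.1], [17.27, 13.25], [17.38, 13.41], [17.48, 13.58], [17.58, 13.74], [17.68, 13.9], [17.77, 14.05], [17.88, 14.21], [17.98, 14.36], [18.08, 14.51], [18.18, 14.67], [18.27, 14.82], [18.38, 14.97], [18.48, 15.11], [18.58, 15.27], [18.68, 15.41], [18.77, 15.56], [18.88, 15.71], [18.98, 15.86], [19.08, 16.0], [19.18, 16.14], [19.27, 16.29], [19.38, 16.43], [19.48, 16.58], [19.58, 16.72], [19.68, 16.86], [19.77, 17.0], [19.88, 17.14], [19.98, 17.28], [20.08, 17.42], [20.18, 17.56], [20.27, 17.7], [20.38, 17.83], [20.48, 17.97], [20.58, 18.1], [20.68, 18.23], [20.78, 18.35], [20.88, 18.48]]
```

View pics/end.png

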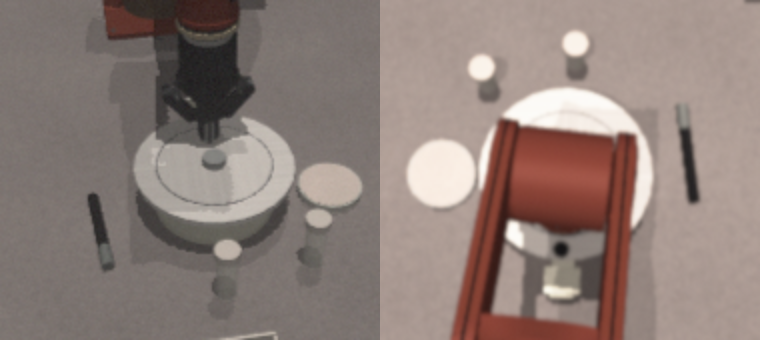

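The right half shows the peg at (561,249), directly opposite the landing plate at (562,280). The finger is pressed on the disc and the tubes, dish and marker look unmoved.

```bash
python3 -c "
from h import *
print(peg('top'),observe()['ft_force'].round(2));print(job_done())"
```

```text
(21.9333, -0.019238446002437737, 39) [-1.87 -0.26  8.39]
the job is handed in; nothing more can be done
None
```

Job handed in: I flicked the disc, let it spin free for several turns, then braked it with the peg about 0.02 rad from the plate's centre, the fingertip still pressing at about 8 N and the bystanders near the disc (tubes, dish, marker) looking unmoved in the last picture; no verdict came back.

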